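# Put the spice jar away behind the roller-catch door

## Task

Put the spice jar with the green label away: pull the little cupboard's door open through its roller catch, stand the jar upright in the rack on the inside of the door, and push the door shut again until the catch snaps and holds it by itself. Feel for the snap: do not slam the door or lean hard on it, do not drop the jar, and leave the salt mill and the yoghurt tub where they stand.

Things in the scene. Friction and masses are not known exactly. Their poses are not given: they have to be found in the camera images.
- cupboard: small spice cupboard of pale wood, 236 wide x 125 deep x 195 high, fixed to the worktop; its roof board starts 50 behind the front. Origin: worktop height, middle of its front edge; x points from the front into the cupboard, y to its left as seen from the robot, z up.
- door (a joint): angle (rad) of the green door: 0 = as it stands shut at the start, grows as it opens toward the robot to a stop at 1.62; negative = deeper in the cupboard. A light hinge spring (0.25 N m, 1.2 N at the free edge) swings it open by itself to the stop in about 3 s whenever the catch does not hold it. Faster than 2 rad/s shut is a slam.
- door_hinge (a point): point on the door's vertical hinge line at its left (+y) edge, in the plane of its outer face, 160 above the worktop. The door: a panel 206 wide, 16 thick, from 14 to 193 above the worktop, set in flush between the sides. Axes turn with it: x square to the door, into the cupboard when shut; y along the door from free edge to hinge; z up.
- door_handle (a point): point 168 above the worktop on the axis of the door handle: an upright dark steel bar, 12 diameter, 122 to 190 above the worktop, axis 36 in front of the door's outer face (30 clear behind it), 172 from the hinge line, held by two 8 mm posts at 132 and 180 above the worktop. Axes as the door's.
- door_push (a point): point on the door's plain flat outer face, 115 from the hinge line, 170 up, 57 from the handle: good to push. Where the catch's stop sits differs each time and cannot be read: the door snaps home anywhere from 0 to -0.13 rad. Feel it: the push here is about 6 N as the catch slides, rises to 7 to 10 N, drops at the snap, then rises steeply; 18 N here is the 10 N limit.
- rack_floor (a point): middle of the floor of the aluminium rack pocket on the inner face of the door, 60 above the worktop, 98 from the hinge line and 46 behind the outer face. The pocket is 66 wide (along the door, y) by 60 deep (x) inside; its walls stand 44 above its floor, the fourth side is the door itself, which stands 133 above the rack floor. Open above when the door is open. Axes as the door's.
- green_spice_jar: the spice jar to put away: glass jar with green and white label and red cap, 106 high, body 42 and cap 45 diameter (cap from 85 to 106 above its foot), about 0.11 kg; it rocks and can tip in the rack if the door is moved with jerks. Origin: centre of its underside, z up.
- salt_mill: clear salt shaker with grey cap, 44 diameter, 90 high; leave it alone. Origin: centre of its underside.
- yoghurt_tub: white and red yoghurt tub, 72 diameter, 71 high; leave it alone. Origin: centre of its underside.
- catch: white double roller catch: sprung rollers grip a strike head on the door, 186 from the hinge line. Pulling out takes about 0.5 N m (3 N at the handle), pushing in about 1 N m. It floats: a pull draws it 1 mm forward first, a push slides it (2.5 N) back to a hidden stop before the rollers yield. Its back stops the door; over 10 N on it is leaning. Origin: seat of the head; x into the cupboard.
There are look-alikes about, which are no part of the job. What is shaped like the green_spice_jar but yellow is not meant.

How it is judged:
By the outcome, as a careful person would: the job done as asked, in the order asked, and still so for the second after the job is handed in, with the robot touching nothing.
It also fails if it takes over 69 s, if anything falls off the work surface, if the arm or the gripper's body presses on something with over 40 N, if the wrist force passes 120 N, or if a joint passes its speed limit or range.

## Robot

A 6-joint arm with a two-finger parallel gripper is mounted at the origin on a cart in front of the work surface, level with it; the furniture and walls round the work are solid. World frame = base frame: x ahead of the robot, y to its left, z up, the work surface at z = 0. Lengths are in m, angles in rad, forces in N, time in s.
With the tool pointing down it reaches from about 0.325 to 0.85 m from the base axis. Payload 15.5 kg.
Tool frame: the origin (TCP) lies at the very end of the fingers, on their centre line; the grasp point (between the pads) lies robot.grasp_offset behind it (robot.grasp_offset is the distance from the TCP to the grasp point, in m); z points along the fingers, y is the line along which they close (so a half turn about z gives the same grasp; the last joint's range is limited). The gripper opens to 91 mm and grips with 3 to 60 N. Pads are 32 mm wide; open, the fingers measure 118 mm over their backs; the gripper's body (76 mm by 178 mm) begins 60 mm behind the grasp point.
Start: joints at [1.153, 0.494, 1.345, -0, 1.302, -0.096], TCP at [0.198, 0.593, 0.214] pointing down, gripper open.
Joint ranges: [-2.91, 2.91], [-0.82, 2.16], [0.22, 2.67], [-1.22, 4.37], [0.12, 2.79], [-3.08, 3.08]. Speed limits (rad/s): [1.89, 1.89, 2.57, 3.01, 3.01, 3.01].

## Interface

Orientations are given as a unit quaternion [x, y, z, w].
In Python, from station import robot gives the robot as it stands.
- The arm moves only by the tool carry_out, never from a script. Its argument "steps" is text: rows parted by semicolons, each of 5 numbers parted by spaces: the closure in counts, from 0 (fully open) to 255 (shut), then the shift along the tool's x, y, z in units of 40 mm (1.0 is 40 mm), then the turn about the tool's z in units of 6 degrees (1.0 is 6 degrees). In form: fingers dx dy dz roll; .... A call has 1 to 5 rows; each row is the pose to reach, as a shift and turn from the pose commanded when the call began, along the tool's axes at that moment; what a row does not reach only later rows make up. A row lasts 1/12 s, in which the tool goes at most 41.7 mm and 7.16 degrees, less where a joint would pass 70% of its speed; a pose out of reach is approached as far as the arm can. A call with a gripper value outside its range is refused whole. The fingers move at their own pace and stop on an object; "newtons" is the grip in N (left out, the last holds). Time passes only in rows, so rows that repeat a pose let the fingers close. It gives the time, the measured TCP pose, the force, the opening and the grip force at its end, in the units of the state.
- robot.observe(): the state, without advancing time (a new reading comes with each control period).
- robot.read_camera(name): name is "side" or "top" or "wrist"; returns (picture, depth): 384x512x3 uint8, red, green, blue; 384x512 float32, m along the optical axis (not along the pixel's ray), 0 where there is no reading.
- robot.camera_params(name): a dict with "K" (3x3 intrinsics, pixels), "rvec" (rotation vector, rad) and "tvec" (3), from world to camera coordinates, as OpenCV has them. Camera axes: x right, y down, z forward; pixel columns grow to the right and rows downward; lengths in m; the calibration is good to about 2 mm. A picture is of the moment at which its call begins: read the wrist's pose just before it. camera_params takes no time and is no camera call; for the wrist camera it gives the pose at the moment of the call.
- robot.job_done(): hands the job in; it is judged then, once.
The state is a dict: "time_s": time; "joints": joint angles; "qd": joint speeds; "effort": joint torques, N m; "eef_pos": TCP position; "ee_rot": TCP orientation; "contact_force": force on the tool from outside, world axes, zero at the start; "ft_torque": the same for the moment, N m; "finger_gap": finger opening in m; "grip_force": force on a finger pad.
Only numpy, scipy, OpenCV 4.12 (cv2) and the standard library are available. Lean on these libraries where they do the work, as an engineer would, in place of code of your own. Each camera call takes 0.05 s, during which the arm holds its last target. There are 200 camera calls.

## Working session

There is one attempt and no reset: what is moved stays moved. The work goes in short steps, Python scripts to look and compute and a tool call to move; the robot and the scene stay as the last step left them, time stands still between calls to the robot, and variables do not carry over. Pictures are saved under pics/ and viewed, at most 10 in all, crops included, and the job is handed in when it is done.

Besides the shell and the picture viewer there is one more tool, called after "Call:" by a JSON object that holds its "name" and its "arguments". carry_out: Moves the arm, as the interface text tells. Its arguments: {"type":"object","properties":{"steps":{"type":"string"},"newtons":{"type":"number"}},"required":["steps"]}

```bash
ls; mkdir -p pics
cat > h.py <<'E'
import numpy as np, cv2
from station import robot
from scipy.spatial.transform import Rotation as R
def snap(n,f):
    P=robot.camera_params(n); im,d=robot.read_camera(n)
    cv2.imwrite(f'pics/{f}.png',im[:,:,::-1]); np.savez(f'pics/{f}.npz',d=d,im=im,K=P['K'],r=P['rvec'],t=P['tvec'])
def load(f): return np.load(f'pics/{f}.npz')
def pts(f):
    z=load(f); d=z['d']; K=z['K']; v,u=np.mgrid[:384,:512]
    c=np.stack([(u-K[0,2])/K[0,0]*d,(v-K[1,2])/K[1,1]*d,d],-1)
    Rm=cv2.Rodrigues(z['r'].reshape(3))[0]; return (c-z['t'].reshape(3))@Rm
E
python3 - <<'E'
from h import *
print(robot.grasp_offset, robot.observe())
for n in('side','top'): snap(n,n+'0')
a=cv2.imread('pics/side0.png');b=cv2.imread('pics/top0.png')
cv2.imwrite('pics/both0.png',cv2.resize(np.hstack([a,b]),(800,300)))
E
```

```text
pics
0.0188 {'time_s': 0.0, 'joints': array([ 1.15252601e+00,  4.94190396e-01,  1.34610709e+00, -4.25233485e-06,
        1.30247614e+00, -9.54851188e-02]), 'qd': array([-0.00163227, -0.00046895,  0.00192475, -0.00033989, -0.00069656,
        0.00065825]), 'effort': array([ 2.58956541e-03, -8.78825426e+01, -3.81859660e+01,  7.07795215e-02,
        5.32853580e-02, -1.38970850e-04]), 'eef_pos': array([0.19809856, 0.59239579, 0.21334191]), 'ee_rot': array([ 1.60692275e-01,  9.87004379e-01, -5.71633790e-04, -1.48038079e-04]), 'contact_force': array([-0.12939351,  0.11758661, -0.73398333]), 'ft_torque': array([-3.99837563e-05, -1.27841160e-02, -3.63241121e-02]), 'grip_force': 0.0, 'finger_gap': 0.09110101701188854}
```

View pics/top0.png

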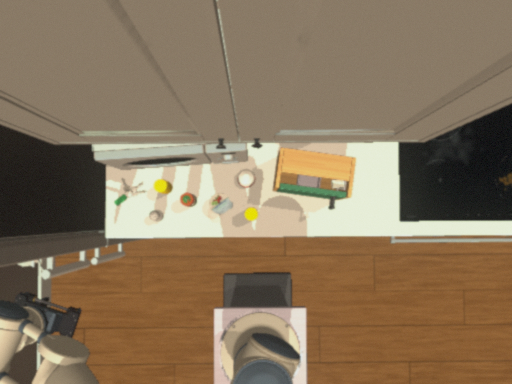

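View pics/side0.png

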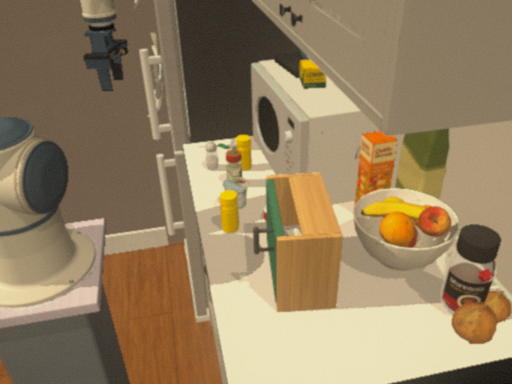

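Run:
```python
from h import *
a=cv2.imread('pics/side0.png')[125:315,190:345];b=cv2.imread('pics/top0.png')[140:240,100:360]
a=cv2.resize(a,None,fx=3,fy=3,interpolation=2); cv2.imwrite('pics/c1.png',a)
b=cv2.resize(b,None,fx=3,fy=3,interpolation=2); cv2.imwrite('pics/c2.png',b)
p=pts('top0')
for u,v in [(188,199),(187,197),(190,200),(161,186),(251,213),(246,178),(220,205),(154,215),(278,190),(350,197),(332,203),(355,155),(278,150),(300,130)]: print(u,v,p[v,u].round(3))
```

```text
188 199 [0.523 0.233 0.102]
187 197 [0.529 0.236 0.109]
190 200 [0.519 0.225 0.113]
161 186 [0.566 0.321 0.105]
251 213 [0.476 0.028 0.112]
246 178 [0.595 0.044 0.056]
220 205 [0.504 0.131 0.068]
154 215 [0.472 0.347 0.09 ]
278 190 [ 0.55  -0.061  0.105]
350 197 [ 0.522 -0.277  0.194]
332 203 [ 0.504 -0.223  0.185]
355 155 [ 0.678 -0.34  -0.   ]
278 150 [ 0.696 -0.068  0.014]
300 130 [ 0.657 -0.085  0.565]
```

View pics/c1.png

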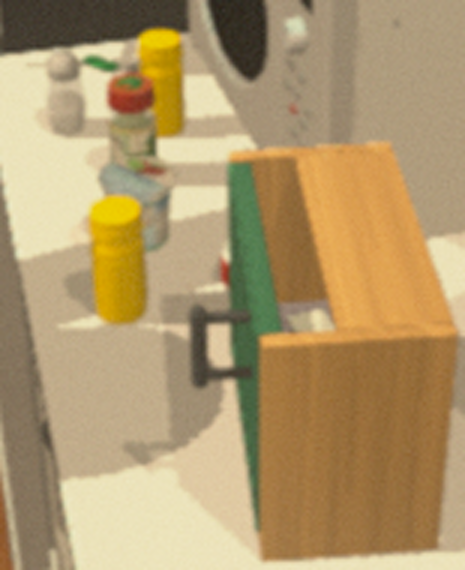

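View pics/c2.png

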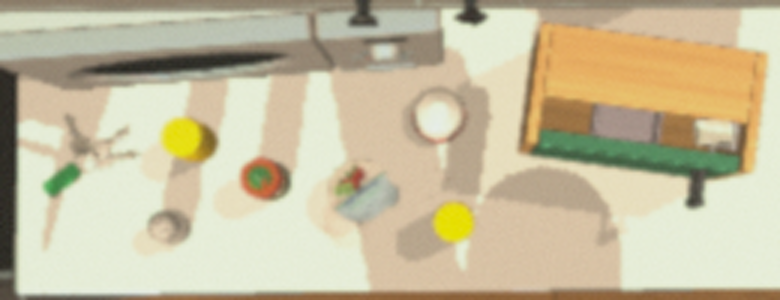

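The target is the red-capped jar with the green/white label, at top (188,199) and side (233,165). The jars at top (161,186) and (251,213) have the same shape but are all yellow, so they're ruled out. The crops confirm it. The tub is at top (220,205), the salt mill at (154,215), and the door handle at (332,203). Next I'll fit the cupboard.

Run:
```python
from h import *
for f in('top0','side0'):
    p=pts(f); z=load(f); im=z['im']; hsv=cv2.cvtColor(im,cv2.COLOR_RGB2HSV).astype(int); H,S,V=hsv[...,0],hsv[...,1],hsv[...,2]
    ok=(z['d']>0)
    reg=ok&(p[...,0]>.4)&(p[...,0]<.8)&(p[...,1]<0.0)&(p[...,1]>-.4)
    g=reg&(H>65)&(H<95)&(S>90)
    q=p[g]; print(f,'green',len(q),q.min(0).round(3),q.max(0).round(3))
    if f=='top0': qt=q[(q[:,2]>.18)]
    else: qt=q[(q[:,2]>.03)&(q[:,2]<.185)]
    vx=cv2.fitLine(qt[:,:2].astype(np.float32),cv2.DIST_HUBER,0,.01,.01).ravel(); print(len(qt),vx.round(3), 'yaw',np.arctan2(-vx[0]*np.sign(vx[1]),abs(vx[1])).round(3))
    d=reg&(V<80)&(p[...,2]>.11)&(p[...,0]<.55)
    q=p[d]; print('dark',len(q)); 
    if len(q): print(np.median(q,0).round(3),q.min(0).round(3),q.max(0).round(3))
    w=reg&(H>8)&(H<22)&(S>110)&(p[...,2]>.17)
    q=p[w].astype(np.float32); print('wood',len(q)); r=cv2.minAreaRect(q[:,:2]); print(r, cv2.boxPoints(r).round(3).tolist())
    r0=ok&(p[...,1]>.19)&(p[...,1]<.28)&(p[...,0]>.48)&(p[...,0]<.57)&(p[...,2]>.09)
    q=p[r0]; print('cap',len(q),q.min(0).round(3),q.max(0).round(3),q.mean(0).round(3))
    w=ok&(p[...,0]>.5)&(p[...,1]>.05)&(p[...,1]<.35)&(p[...,2]>.15)&(p[...,2]<.4)
    q=p[w]; print('oven',q.min(0).round(3) if len(q) else '')
```

```text
top0 green 48 [ 0.525 -0.256  0.188] [ 0.554 -0.068  0.201]
48 [ 0.131  0.991  0.543 -0.159] yaw -0.131
dark 12
[ 0.51  -0.225  0.157] [ 0.492 -0.233  0.13 ] [ 0.525 -0.218  0.193]
wood 1970Traceback (most recent call last):
  File "<stdin>", line 15, in <module>
cv2.error: OpenCV(4.12.0) /io/opencv/modules/imgproc/src/convhull.cpp:143: error: (-215:Assertion failed) total >= 0 && (depth == CV_32F || depth == CV_32S) in function 'convexHull'
```

Run:
```python
from h import *
for f in('top0','side0'):
    p=pts(f); z=load(f); im=z['im']; hsv=cv2.cvtColor(im,cv2.COLOR_RGB2HSV).astype(int); H,S,V=hsv[...,0],hsv[...,1],hsv[...,2]
    ok=(z['d']>0)
    reg=ok&(p[...,0]>.4)&(p[...,0]<.8)&(p[...,1]<0.0)&(p[...,1]>-.4)
    if f=='side0':
        q=p[reg&(H>65)&(H<95)&(S>90)]; qt=q[(q[:,2]>.03)&(q[:,2]<.185)]
        print('green',len(qt),qt.min(0),qt.max(0)); print(cv2.fitLine(np.ascontiguousarray(qt[:,:2],np.float32),cv2.DIST_HUBER,0,.01,.01).ravel())
        q=p[reg&(V<80)&(p[...,2]>.11)&(p[...,0]<.55)]; print('dark',len(q),np.median(q,0),q.min(0),q.max(0)) if len(q) else 0
    w=reg&(H>8)&(H<22)&(S>110)&(p[...,2]>.18)&(p[...,2]<.21)
    q=np.ascontiguousarray(p[w][:,:2],np.float32); r=cv2.minAreaRect(q); print('wood',len(q),r, cv2.boxPoints(r).round(3).tolist())
    r0=ok&(p[...,1]>.19)&(p[...,1]<.28)&(p[...,0]>.48)&(p[...,0]<.57)&(p[...,2]>.09)
    q=p[r0]; print('cap',len(q),q.min(0).round(3),q.max(0).round(3),q.mean(0).round(3))
    w=ok&(p[...,0]>.5)&(p[...,1]>.05)&(p[...,1]<.35)&(p[...,2]>.15)&(p[...,2]<.4)
    q=p[w]; print('oven',q.min(0).round(3) if len(q) else '')
```

```text
wood 1963 ((0.6010211706161499, -0.16991186141967773), (0.2349005937576294, 0.12489218264818192), 82.248291015625) [[0.5230000019073486, -0.27799999713897705], [0.6470000147819519, -0.29499998688697815], [0.6790000200271606, -0.06199999898672104], [0.5550000071525574, -0.04500000178813934]]
cap 154 [0.503 0.217 0.09 ] [0.547 0.259 0.115] [0.524 0.238 0.107]
oven [0.637 0.05  0.15 ]Traceback (most recent call last):
  File "<stdin>", line 8, in <module>
    return umr_minimum(a, axis, None, out, keepdims, initial, where)
ValueError: zero-size array to reduction operation minimum which has no identity
```

Call:
{"name": "carry_out", "arguments": {"steps": "0 -0.7 -0.8 -0.4 0; 0 -1.4 -1.7 -0.5 0; 0 -2.1 -2.6 -0.5 0; 0 -2.7 -3.4 -0.5 0; 0 -2.7 -3.4 -0.5 0"}}

```text
time_s: 0.52
eef_pos: [0.258, 0.4246, 0.2337]
ee_rot: [0.161, 0.987, -0.001, -0.0]
contact_force: [-0.5, 1.1, -0.2]
finger_gap: 0.0916
grip_force: 0.0
```

Call:
{"name": "carry_out", "arguments": {"steps": "0 -0.7 -0.8 -0.4 0; 0 -1.4 -1.7 -0.5 0; 0 -2.1 -2.6 -0.5 0; 0 -2.7 -3.4 -0.5 0; 0 -2.7 -3.4 -0.5 0"}}

```text
time_s: 0.93
eef_pos: [0.3175, 0.2621, 0.2539]
ee_rot: [0.162, 0.987, -0.001, 0.0]
contact_force: [-0.5, 1.0, 0.1]
finger_gap: 0.0913
grip_force: 0.0
```

Call:
{"name": "carry_out", "arguments": {"steps": "0 -0.7 -0.8 -0.4 0; 0 -1.4 -1.7 -0.5 0; 0 -2.1 -2.6 -0.5 0; 0 -2.7 -3.4 -0.5 0; 0 -2.7 -3.4 -0.5 0"}}

```text
time_s: 1.35
eef_pos: [0.3776, 0.0988, 0.2741]
ee_rot: [0.162, 0.987, -0.001, 0.001]
contact_force: [-1.1, 0.3, 0.0]
finger_gap: 0.0908
grip_force: 0.0
```

Call:
{"name": "carry_out", "arguments": {"steps": "0 -0.7 -0.8 -0.4 0; 0 -1.4 -1.7 -0.5 0; 0 -2.1 -2.6 -0.5 0; 0 -2.7 -3.4 -0.5 0; 0 -2.7 -3.4 -0.5 0"}}

```text
time_s: 1.77
eef_pos: [0.4371, -0.0649, 0.2939]
ee_rot: [0.162, 0.987, -0.001, 0.001]
contact_force: [-0.6, 0.9, -0.4]
finger_gap: 0.0912
grip_force: 0.0
```

Call:
{"name": "carry_out", "arguments": {"steps": "0 -0.8 -1.0 0 -0.5; 0 -1.6 -2.0 0 -1.1; 0 -2.2 -2.8 0 -1.78; 0 -2.6 -3.3 0 -1.78; 0 -2.6 -3.3 0 -1.78"}}

```text
time_s: 2.18
eef_pos: [0.494, -0.2241, 0.2931]
ee_rot: [0.07, 0.998, -0.001, 0.0]
contact_force: [-1.0, 0.6, -1.5]
finger_gap: 0.0913
grip_force: 0.0
```

Run:
```python
from h import *
o=robot.observe(); print(o['time_s'],o['eef_pos'],o['ee_rot'],o['joints'].round(2))
snap('wrist','w1')
a=cv2.imread('pics/w1.png'); cv2.imwrite('pics/w1b.png',cv2.resize(a,(768,576)))
P=robot.camera_params('wrist'); rm=cv2.Rodrigues(P['rvec'])[0]; print('cam',(-rm.T@P['tvec'].reshape(3)).round(3))
for q in [(.494,-.225,.19),(.553,-.0595,.193),(.539,-.1615,.193)]:
    print(q,cv2.projectPoints(np.array([q]),P['rvec'],P['tvec'],P['K'],None)[0].ravel()*1.5)
```

```text
2.1833 [ 0.49404901 -0.2240507   0.29313853] [ 6.95195514e-02  9.97580254e-01 -7.76091305e-04  2.56395851e-04] [-0.54  0.31  1.43 -0.    1.4  -1.97]
cam [ 0.424 -0.211  0.463]
(0.494, -0.225, 0.19) [372.36607779 287.29544298]
(0.553, -0.0595, 0.193) [648.7626627  343.94161358]
(0.539, -0.1615, 0.193) [483.44384585 344.18937443]
```

View pics/w1b.png

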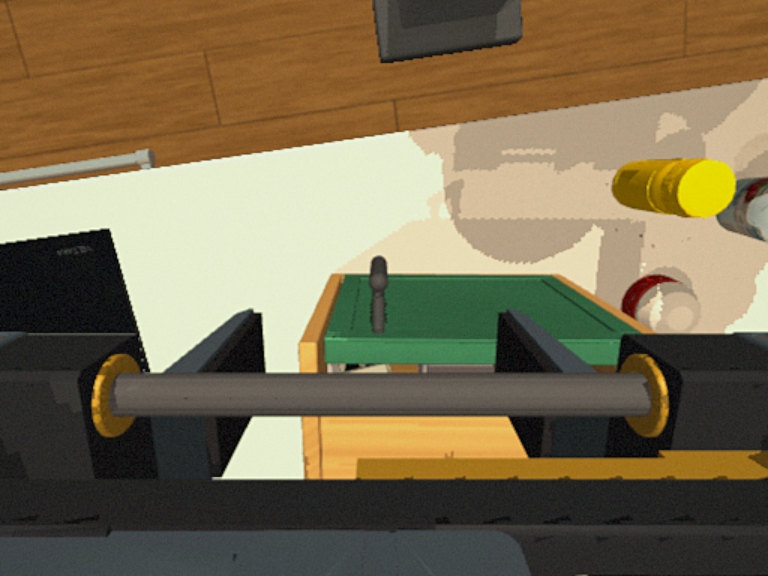

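The wrist view shows the handle bar's top at (379,281) and the door's top front edge at v≈340. Both sit about 4 mm to the left of and 3 mm nearer than the top-camera fit. I'll go down over the bar and grip it.

Call:
{"name": "carry_out", "arguments": {"steps": "0 0.1 0.06 0.9 0; 0 0.1 0.06 1.8 0; 0 0.1 0.06 2.7 0; 0 0.1 0.06 3.4 0; 0 0.1 0.06 3.58 0", "newtons": 15}}

```text
time_s: 2.65
eef_pos: [0.4862, -0.2131, 0.1469]
ee_rot: [0.068, 0.998, 0.002, -0.003]
contact_force: [-1.1, 0.5, -0.9]
finger_gap: 0.0911
grip_force: 0.0
```

Call:
{"name": "carry_out", "arguments": {"steps": "255 0 0 0 0; 255 0 0 0 0; 255 0 0 0 0; 255 0 0 0 0; 255 0 0 0 0", "newtons": 15}}

```text
time_s: 3.07
eef_pos: [0.4892, -0.2157, 0.1521]
ee_rot: [0.068, 0.998, -0.0, 0.001]
contact_force: [0.4, -0.3, -0.0]
finger_gap: 0.0611
grip_force: 0.0
```

Call:
{"name": "carry_out", "arguments": {"steps": "255 0 0 0 0; 255 0 0 0 0; 255 0 0 0 0"}}

```text
time_s: 3.32
eef_pos: [0.4886, -0.2156, 0.151]
ee_rot: [0.068, 0.998, -0.0, 0.0]
contact_force: [0.5, -0.5, 0.3]
finger_gap: 0.0404
grip_force: 0.0
```

Call:
{"name": "carry_out", "arguments": {"steps": "255 -0.05 -0.12 0 0; 255 -0.05 -0.12 0 0; 255 -0.05 -0.12 0 0; 255 -0.05 -0.12 0 0; 255 -0.05 -0.12 0 0"}}

```text
time_s: 3.73
eef_pos: [0.4894, -0.2234, 0.1508]
ee_rot: [0.068, 0.998, -0.002, -0.0]
contact_force: [-9.9, -29.1, -3.9]
finger_gap: 0.0134
grip_force: 15.0
```

Call:
{"name": "carry_out", "arguments": {"steps": "255 0 0 0 0; 255 0 0 0 0"}}

```text
time_s: 3.9
eef_pos: [0.4893, -0.2238, 0.1508]
ee_rot: [0.068, 0.998, -0.003, -0.0]
contact_force: [-8.6, -29.3, -4.2]
finger_gap: 0.0128
grip_force: 15.0
```

Call:
{"name": "carry_out", "arguments": {"steps": "255 0 -0.06 0 0; 255 0 -0.12 0 0; 255 0 -0.12 0 0"}}

```text
time_s: 4.15
eef_pos: [0.4893, -0.2247, 0.1506]
ee_rot: [0.068, 0.998, 0.001, 0.0]
contact_force: [3.8, 6.3, -0.2]
finger_gap: 0.0117
grip_force: 15.0
```

Call:
{"name": "carry_out", "arguments": {"steps": "255 0.21 0.05 0 0.48; 255 0.43 0.11 0 0.95; 255 0.64 0.18 0 1.43; 255 0.84 0.27 0 1.9; 255 0.84 0.27 0 1.9"}}

```text
time_s: 4.57
eef_pos: [0.4564, -0.2078, 0.1506]
ee_rot: [0.169, 0.986, 0.001, -0.0]
contact_force: [6.2, 11.8, -2.6]
finger_gap: 0.0116
grip_force: 15.0
```

Call:
{"name": "carry_out", "arguments": {"steps": "255 0.21 0.05 0 0.48; 255 0.43 0.11 0 0.95; 255 0.64 0.18 0 1.43; 255 0.84 0.27 0 1.9; 255 0.84 0.27 0 1.9"}}

```text
time_s: 4.98
eef_pos: [0.4293, -0.1861, 0.1507]
ee_rot: [0.266, 0.964, 0.002, 0.0]
contact_force: [14.5, 16.7, -7.3]
finger_gap: 0.0117
grip_force: 15.0
```

Call:
{"name": "carry_out", "arguments": {"steps": "0 0 0 0 0; 0 0 0 0 0; 0 0 0 -0.6 0; 0 0 0 -1.5 0; 0 0 0 -2.4 0"}}

```text
time_s: 5.4
eef_pos: [0.4284, -0.1884, 0.2474]
ee_rot: [0.264, 0.965, 0.0, -0.001]
contact_force: [1.5, -0.1, -0.0]
finger_gap: 0.0422
grip_force: 0.0
```

```bash
cat >> h.py <<'E'
def go(x,y,z,ang):
    "units from current pose to target, ang: wanted tool-y angle (deg)"
    o=robot.observe(); p=o['eef_pos']; M=R.from_quat(o['ee_rot']).as_matrix(); d=M.T@(np.array([x,y,z])-p)
    a=np.degrees(np.arctan2(M[1,1],M[0,1])); print('t',o['time_s'],'pos',p.round(4),'yang',a.round(1),'units',(d/.04).round(2),'roll',((a-ang)/6).round(2),'j6',o['joints'][5].round(2),'F',o['contact_force'].round(1))
E
python3 -c "
from h import *
go(.524,.236,.24,-7.8)"
```

```text
t 5.4 pos [ 0.4284 -0.1884  0.2474] yang 59.4 units [ 3.35 10.35  0.19] roll 11.2 j6 -1.58 F [ 1.5 -0.1 -0. ]
```

Call:
{"name": "carry_out", "arguments": {"steps": "0 0.3 0.9 0 1; 0 0.6 1.9 0 2; 0 0.9 2.8 0 3; 0 1.2 3.8 0 4; 0 1.5 4.7 0 5"}}

```text
time_s: 5.82
eef_pos: [0.4693, -0.0153, 0.2469]
ee_rot: [0.496, 0.868, 0.0, 0.0]
contact_force: [1.1, -0.7, 0.0]
finger_gap: 0.0752
grip_force: 0.0
```

Call:
{"name": "carry_out", "arguments": {"steps": "0 0.7 0.62 0 1; 0 1.4 1.24 0 2; 0 2.1 1.86 0 3; 0 2.8 2.48 0 4; 0 3.5 3.1 0 5"}}

```text
time_s: 6.23
eef_pos: [0.5035, 0.1652, 0.2467]
ee_rot: [0.701, 0.714, -0.0, 0.0]
contact_force: [1.3, -1.0, 0.6]
finger_gap: 0.0913
grip_force: 0.0
```

Run:
```python
from h import *
snap('side','side1'); snap('wrist','w2')
a=cv2.imread('pics/side1.png');b=cv2.imread('pics/w2.png')
cv2.imwrite('pics/v2.png',cv2.resize(np.hstack([a,b]),(800,300)))
z=load('w2'); print(cv2.projectPoints(np.array([[.524,.236,.106]]),z['r'],z['t'],z['K'],None)[0].ravel())
p=pts('w2'); im=z['im']; hsv=cv2.cvtColor(im,cv2.COLOR_RGB2HSV).astype(int)
m=((hsv[...,0]<8)|(hsv[...,0]>172))&(hsv[...,1]>120)&(p[...,2]>.08)&(p[...,2]<.12)&(abs(p[...,0]-.524)<.06)&(abs(p[...,1]-.236)<.06)
q=p[m]; print(len(q),q.min(0).round(4) if len(q) else '',q.max(0).round(4) if len(q) else '')
if len(q):
    q=q[q[:,2]>.1]; c,r=cv2.minEnclosingCircle(np.ascontiguousarray(q[:,:2],np.float32)); print(c,r)
go(.524,.236,.24,-10.6)
```

```text
[272.19974854 117.50304148]
74 [0.5032 0.218  0.0954] [0.5464 0.2603 0.1074]
(0.5246809720993042, 0.23953033983707428) 0.021825501695275307
t 6.3333 pos [0.5041 0.1679 0.2466] yang 1.1 units [1.69 0.53 0.17] roll 1.96 j6 0.19 F [ 0.6 -0.5 -0.2]
```

View pics/v2.png

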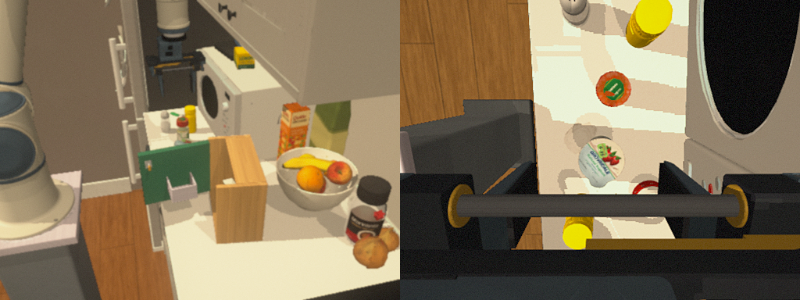

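The side view shows the door standing open by itself with the empty rack on its inner face at (183,188). The wrist view shows the red-capped jar at (613,90), with its centre at about (0.525, 0.239).

Call:
{"name": "carry_out", "arguments": {"steps": "0 0.9 0.3 0 1; 0 1.77 0.55 0 1.96; 0 1.77 0.55 0 1.96; 0 1.77 0.55 0.5 1.96; 0 1.77 0.55 1.0 1.96"}}

```text
time_s: 6.75
eef_pos: [0.5245, 0.2352, 0.2068]
ee_rot: [0.768, 0.641, 0.001, 0.0]
contact_force: [-0.6, -0.9, 0.0]
finger_gap: 0.0911
grip_force: 0.0
```

Call:
{"name": "carry_out", "arguments": {"steps": "0 0 0 0.8 0; 0 0 0 1.6 0; 0 0 0 2.4 0; 0 0 0 3.0 0; 0 0 0 3.25 0", "newtons": 12}}

```text
time_s: 7.17
eef_pos: [0.5222, 0.2337, 0.0736]
ee_rot: [0.768, 0.64, -0.002, -0.001]
contact_force: [-1.0, -1.3, -0.2]
finger_gap: 0.091
grip_force: 0.0
```

```bash
python3 -c "
from h import *
go(.525,.239,.076,-10.6)"
```

```text
t 7.1667 pos [0.5222 0.2337 0.0736] yang -10.4 units [ 0.14  0.04 -0.06] roll 0.04 j6 0.5 F [-1.  -1.3 -0.2]
```

Call:
{"name": "carry_out", "arguments": {"steps": "255 0.1 0.04 -0.06 0; 255 0.1 0.04 -0.06 0; 255 0.1 0.04 -0.06 0; 255 0.1 0.04 -0.06 0; 255 0.1 0.04 -0.06 0", "newtons": 12}}

```text
time_s: 7.58
eef_pos: [0.5268, 0.2387, 0.0804]
ee_rot: [0.768, 0.64, 0.001, 0.0]
contact_force: [0.4, 0.6, 0.6]
finger_gap: 0.0607
grip_force: 0.0
```

Call:
{"name": "carry_out", "arguments": {"steps": "255 0 0 0 0; 255 0 0 0 0; 255 0 0 0 0; 255 0 0 0 0; 255 0 0 0 0"}}

```text
time_s: 8.0
eef_pos: [0.5262, 0.2385, 0.0795]
ee_rot: [0.768, 0.64, 0.0, 0.0]
contact_force: [-1.9, 1.1, 6.4]
finger_gap: 0.0441
grip_force: 12.0
```

Call:
{"name": "carry_out", "arguments": {"steps": "255 0 0 -0.1 0; 255 0 0 -0.4 0; 255 0 0 -1.2 0; 255 0 0 -2.2 0; 255 0 0 -3.2 0"}}

```text
time_s: 8.42
eef_pos: [0.5253, 0.2381, 0.2082]
ee_rot: [0.768, 0.64, -0.001, -0.0]
contact_force: [1.8, 0.2, -1.3]
finger_gap: 0.0438
grip_force: 12.0
```

Call:
{"name": "carry_out", "arguments": {"steps": "255 0 0 -0.8 0; 255 0 0 -1.6 0; 255 0 0 -2.0 0; 255 0 0 -2.0 0"}}

```text
time_s: 8.75
eef_pos: [0.5276, 0.2389, 0.2913]
ee_rot: [0.768, 0.64, 0.003, 0.001]
contact_force: [0.5, 0.7, -0.8]
finger_gap: 0.044
grip_force: 12.0
```

Run:
```python
from h import *
snap('top','top2'); p=pts('top2'); z=load('top2'); hsv=cv2.cvtColor(z['im'],cv2.COLOR_RGB2HSV).astype(int); H,S,V=hsv[...,0],hsv[...,1],hsv[...,2]
reg=(z['d']>0)&(p[...,0]>.3)&(p[...,0]<.6)&(p[...,1]<0.05)&(p[...,1]>-.3)
g=reg&(H>60)&(H<95)&(S>90)&(p[...,2]>.17); q=np.ascontiguousarray(p[g][:,:2],np.float32)
print(len(q),q.min(0),q.max(0),cv2.fitLine(q,cv2.DIST_HUBER,0,.01,.01).ravel(),cv2.minAreaRect(q))
s=reg&(p[...,2]>.085)&(p[...,2]<.125)&(S<60)&(p[...,1]<-.04); q=np.ascontiguousarray(p[s][:,:2],np.float32); print('rack rim',len(q),q.min(0) if len(q) else '',q.max(0) if len(q) else '', cv2.minAreaRect(q) if len(q) else '')
im=cv2.imread('pics/top2.png')[130:250,170:370]; cv2.imwrite('pics/c3.png',cv2.resize(im,None,fx=4,fy=4,interpolation=2))
H=np.array([.553,-.0595]); a=-.1365; x=np.array([np.cos(a),np.sin(a)]); y=np.array([-x[1],x[0]])
t=-1.62; Rm=np.array([[np.cos(t),-np.sin(t)],[np.sin(t),np.cos(t)]]); x=Rm@x;y=Rm@y
r=H-.098*y+.046*x; print('rack',r, 'yang',np.degrees(np.arctan2(y[1],y[0])), 'door free', H-.206*y)
go(r[0],r[1],.27,-10.6)
```

```text
226 [ 0.35243955 -0.06829914] [ 0.5451825 -0.0204714] [ 0.97960275 -0.20094386  0.43235588 -0.04190369] ((0.4492383599281311, -0.04539227485656738), (0.014201406389474869, 0.19599144160747528), 78.59647369384766)
rack rim 85 [ 0.40635312 -0.12278886] [ 0.54479575 -0.05438886] ((0.4756643772125244, -0.08904370665550232), (0.13937564194202423, 0.06712356954813004), 0.9601179957389832)
rack [ 0.4481916  -0.08661456] yang -10.640036714729105 door free [ 0.35054185 -0.02146454]
t 8.8 pos [0.5268 0.2386 0.2888] yang -10.4 units [-8.35 -0.46  0.46] roll 0.03 j6 0.5 F [-0.6 -0.6 -2.6]
```

View pics/c3.png

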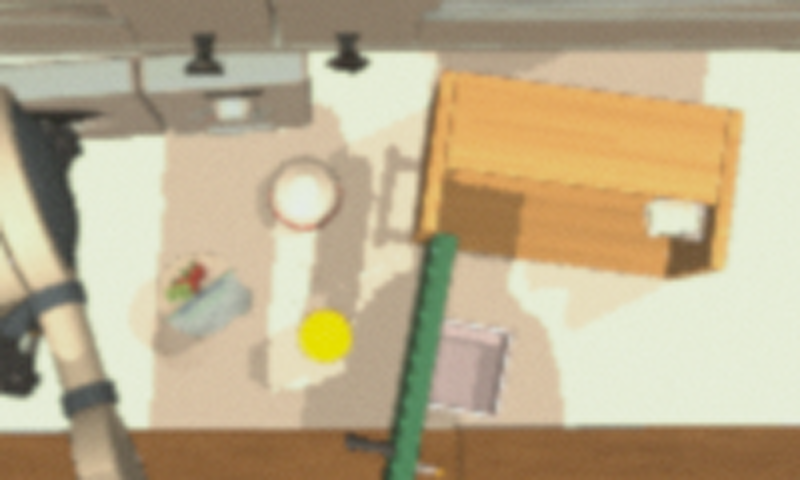

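Call:
{"name": "carry_out", "arguments": {"steps": "255 -0.3 0 -0.2 0; 255 -0.9 -0.05 -0.5 0; 255 -1.7 -0.1 -0.5 0; 255 -2.5 -0.15 -0.5 0; 255 -3.2 -0.2 -0.5 0"}}

```text
time_s: 9.22
eef_pos: [0.4936, 0.1119, 0.306]
ee_rot: [0.768, 0.64, -0.001, -0.001]
contact_force: [1.2, -0.7, -2.2]
finger_gap: 0.0444
grip_force: 12.0
```

Call:
{"name": "carry_out", "arguments": {"steps": "255 -0.8 0 0 0; 255 -1.6 -0.1 0 0; 255 -2.4 -0.15 0 0; 255 -3.2 -0.2 0 0; 255 -3.7 -0.2 0 0"}}

```text
time_s: 9.63
eef_pos: [0.4584, -0.0327, 0.306]
ee_rot: [0.769, 0.64, -0.001, -0.001]
contact_force: [0.2, 0.2, -0.5]
finger_gap: 0.044
grip_force: 12.0
```

Run:
```python
from h import *
z=load('top2')
print(cv2.projectPoints(np.array([[.4482,-.0866,.104],[.458,-.0866,.104],[.4482,-.0966,.104],[.3505,-.0215,.193],[.553,-.0595,.193]]),z['r'],z['t'],z['K'],None)[0].reshape(-1,2))
snap('wrist','w3'); z=load('w3'); P=robot.camera_params('wrist')
print(cv2.projectPoints(np.array([[.4482,-.0866,.104],[.553,-.0595,.193],[.3505,-.0215,.193]]),z['r'],z['t'],z['K'],None)[0].reshape(-1,2)*1.5)
cv2.imwrite('pics/w3b.png',cv2.resize(cv2.imread('pics/w3.png'),(768,576)))
go(.4482,-.0866,.27,-10.6)
```

```text
[[286.11514381 221.22864829]
 [286.08490644 218.22265275]
 [289.17763967 221.20631958]
 [267.33441531 253.66857307]
 [279.14802914 187.40272686]]
[[378.93091148 319.98209876]
 [533.12659668 297.18336098]
 [208.70773982 295.55341899]]
t 9.6833 pos [ 0.4584 -0.0347  0.306 ] yang -10.5 units [-1.32 -0.01  0.9 ] roll 0.01 j6 -0.02 F [ 1.5 -0.9 -0.9]
```

View pics/w3b.png

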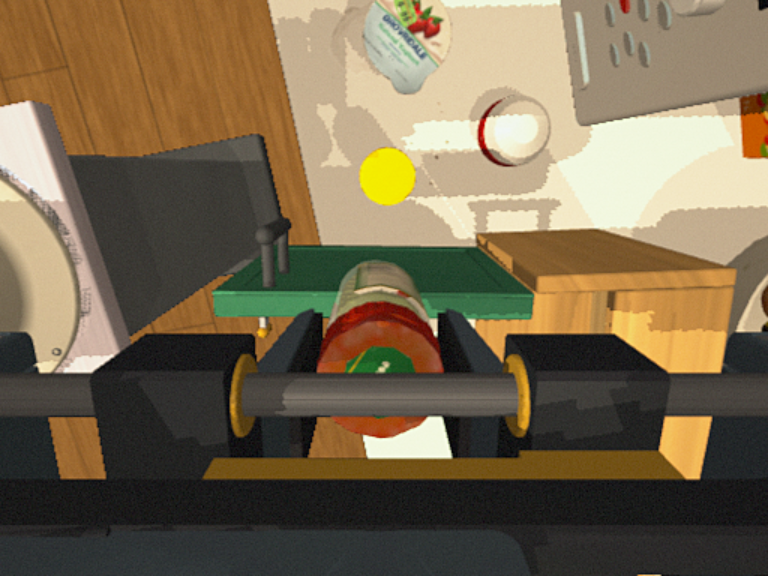

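The door edges run from (216,292) to (531,293), within about 2 mm of the model, so I'll use the model's rack centre. The jar hangs upright in the fingers at (380,360). Now I'll move over the rack and lower it.

Call:
{"name": "carry_out", "arguments": {"steps": "255 -0.5 0 0 0; 255 -1.0 0 0 0; 255 -1.32 0 0 0; 255 -1.32 0 0 0; 255 -1.32 0 0 0"}}

```text
time_s: 10.1
eef_pos: [0.4502, -0.0824, 0.3063]
ee_rot: [0.769, 0.639, -0.001, -0.001]
contact_force: [0.7, 0.2, -1.4]
finger_gap: 0.0446
grip_force: 12.0
```

```bash
python3 -c "
from h import *
go(.4482,-.0866,.1415,-10.6)"
```

```text
t 10.1 pos [ 0.4502 -0.0824  0.3063] yang -10.5 units [-0.11 -0.02  4.12] roll 0.02 j6 -0.13 F [ 0.7  0.2 -1.4]
```

Call:
{"name": "carry_out", "arguments": {"steps": "255 -0.05 0 0.5 0; 255 -0.08 -0.02 1.2 0; 255 -0.08 -0.02 1.9 0; 255 -0.08 -0.02 2.4 0; 255 -0.08 -0.02 2.8 0"}}

```text
time_s: 10.52
eef_pos: [0.4484, -0.084, 0.193]
ee_rot: [0.768, 0.64, -0.001, -0.001]
contact_force: [-0.2, -0.1, -2.4]
finger_gap: 0.044
grip_force: 12.0
```

Call:
{"name": "carry_out", "arguments": {"steps": "255 0 0 0.3 0; 255 0 0 0.6 0; 255 0 0 0.9 0; 255 0 0 1.05 0; 255 0 0 1.15 0"}}

```text
time_s: 10.93
eef_pos: [0.449, -0.0844, 0.1482]
ee_rot: [0.768, 0.64, -0.0, -0.001]
contact_force: [-0.4, 0.6, -1.7]
finger_gap: 0.044
grip_force: 12.0
```

```bash
python3 -c "
from h import *
go(.4482,-.0866,.1395,-10.6)"
```

```text
t 10.9333 pos [ 0.449  -0.0844  0.1482] yang -10.4 units [-0.06 -0.01  0.22] roll 0.04 j6 -0.14 F [-0.4  0.6 -1.7]
```

Call:
{"name": "carry_out", "arguments": {"steps": "255 -0.05 0 0.05 0; 255 -0.05 0 0.1 0; 255 -0.05 0 0.14 0; 255 -0.05 0 0.16 0; 255 -0.05 0 0.16 0"}}

```text
time_s: 11.35
eef_pos: [0.4494, -0.0871, 0.1429]
ee_rot: [0.768, 0.64, 0.0, 0.0]
contact_force: [0.3, 0.4, -1.1]
finger_gap: 0.0439
grip_force: 12.0
```

Call:
{"name": "carry_out", "arguments": {"steps": "255 0 0 0.02 0; 255 0 0 0.04 0; 255 0 0 0.06 0; 255 0 0 0.06 0"}}

```text
time_s: 11.68
eef_pos: [0.4492, -0.087, 0.1402]
ee_rot: [0.768, 0.64, -0.0, -0.0]
contact_force: [0.1, -0.3, -1.0]
finger_gap: 0.044
grip_force: 12.0
```

Not touching yet, so I'll keep creeping down.

Call:
{"name": "carry_out", "arguments": {"steps": "255 0 0 0.02 0; 255 0 0 0.04 0; 255 0 0 0.04 0"}}

```text
time_s: 11.93
eef_pos: [0.4493, -0.0871, 0.1391]
ee_rot: [0.768, 0.64, 0.0, 0.0]
contact_force: [-2.2, 0.6, 8.5]
finger_gap: 0.0439
grip_force: 12.0
```

Call:
{"name": "carry_out", "arguments": {"steps": "255 0 0 0.02 0; 255 0 0 0.03 0; 255 0 0 0.03 0"}}

```text
time_s: 12.18
eef_pos: [0.4493, -0.0871, 0.1381]
ee_rot: [0.768, 0.64, 0.0, 0.0]
contact_force: [-4.2, 0.4, 14.9]
finger_gap: 0.0441
grip_force: 12.0
```

Call:
{"name": "carry_out", "arguments": {"steps": "255 0 0 -0.05 0; 100 0 0 -0.05 0; 60 0 0 -0.05 0; 60 0 0 -0.05 0; 60 0 0 -0.05 0"}}

```text
time_s: 12.6
eef_pos: [0.4493, -0.087, 0.1394]
ee_rot: [0.768, 0.64, -0.0, -0.0]
contact_force: [-1.0, 0.1, 1.4]
finger_gap: 0.0677
grip_force: 0.0
```

Call:
{"name": "carry_out", "arguments": {"steps": "0 0 0 0 0; 0 0 0 0 0; 0 0 0 -0.2 0; 0 0 0 -0.6 0; 0 0 0 -1.2 0"}}

```text
time_s: 13.02
eef_pos: [0.4483, -0.0867, 0.1874]
ee_rot: [0.768, 0.64, -0.001, -0.001]
contact_force: [-0.1, -0.5, -0.0]
finger_gap: 0.0909
grip_force: 0.0
```

Call:
{"name": "carry_out", "arguments": {"steps": "0 0 0 -0.8 0; 0 0 0 -1.6 0; 0 0 0 -2.2 0; 0 0 0 -2.2 0"}}

```text
time_s: 13.35
eef_pos: [0.4512, -0.0876, 0.2807]
ee_rot: [0.768, 0.64, 0.002, 0.003]
contact_force: [0.7, -0.0, 0.0]
finger_gap: 0.0914
grip_force: 0.0
```

Run:
```python
from h import *
snap('wrist','w4'); snap('side','side4')
a=cv2.imread('pics/w4.png'); b=cv2.imread('pics/side4.png')[120:312,110:366]
cv2.imwrite('pics/v4.png',cv2.resize(np.hstack([a,cv2.resize(b,(512,384),interpolation=2)]),(800,300)))
go(.4482,-.0866,.23,-10.6)
```

```text
t 13.45 pos [ 0.4496 -0.0871  0.2766] yang -10.4 units [ 0.01 -0.04  1.17] roll 0.03 j6 -0.14 F [-0.3  0.1 -0.4]
```

View pics/v4.png

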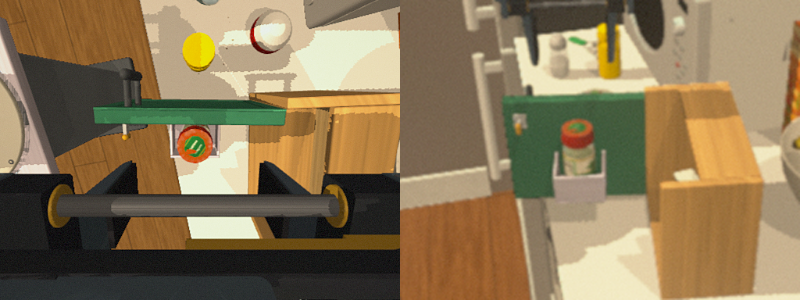

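The jar stands upright in the rack: wrist (195,145), side crop (577,150). Next I'll move to the outer side of the door and close the fingers.

Call:
{"name": "carry_out", "arguments": {"steps": "255 0.6 0 0 0; 255 1.2 0 0 0; 255 1.85 0.2 0 0; 255 1.85 0.2 0 0; 255 1.85 0.2 0 0", "newtons": 20}}

```text
time_s: 13.87
eef_pos: [0.4701, -0.0148, 0.2745]
ee_rot: [0.768, 0.641, -0.001, -0.001]
contact_force: [0.2, -0.6, 0.2]
finger_gap: 0.0606
grip_force: 0.0
```

Call:
{"name": "carry_out", "arguments": {"steps": "255 0 0 0 0; 255 0 0 0 0; 255 0 0 0 0; 255 0 0 0 0; 255 0 0 0 0"}}

```text
time_s: 14.28
eef_pos: [0.4704, -0.0161, 0.2755]
ee_rot: [0.769, 0.64, -0.0, -0.0]
contact_force: [-0.1, -0.2, 0.2]
finger_gap: 0.0272
grip_force: 0.0
```

Call:
{"name": "carry_out", "arguments": {"steps": "255 0 0 0 0; 255 0 0 0 0; 255 0 0 0 0; 255 0 0 0 0"}}

```text
time_s: 14.62
eef_pos: [0.4705, -0.0157, 0.2756]
ee_rot: [0.768, 0.64, 0.0, 0.0]
contact_force: [-0.6, 0.1, 0.3]
finger_gap: 0.0014
grip_force: 0.0
```

```bash
cat >> h.py <<'E'
def dr(th=None,off=.016,z=.155):
    "closing tool: show pose in hinge frame, units to door angle th"
    o=robot.observe(); p=o['eef_pos']; M=R.from_quat(o['ee_rot']).as_matrix(); a=np.arctan2(M[1,1],M[0,1])
    H=np.array([.553,-.0595]); v=p[:2]-H; y0=np.pi/2-.1365
    phi=np.arctan2(-v[1],-v[0]); r=np.hypot(*v); ang=y0-phi+np.arcsin(off/r)
    print('r',r.round(4),'door angle if touching',ang.round(3),'tool-based',(y0-a).round(3))
    if th is not None:
        y=np.array([np.cos(y0-th),np.sin(y0-th)]); x=np.array([y[1],-y[0]]); t=H-.115*y-off*x
        go(t[0],t[1],z,np.degrees(y0-th))
E
python3 -c "
from h import *
dr(1.62,.026)"
```

```text
r 0.0934 door angle if touching 2.204 tool-based 1.616
t 14.6167 pos [ 0.4705 -0.0157  0.2756] yang -10.4 units [-0.04 -0.65  3.01] roll 0.04 j6 0.02 F [-0.6  0.1  0.3]
```

Call:
{"name": "carry_out", "arguments": {"steps": "255 0 -0.4 0.6 0; 255 0 -0.65 1.4 0; 255 0 -0.65 2.2 0; 255 0 -0.65 2.8 0; 255 0 -0.65 3.0 0"}}

```text
time_s: 15.03
eef_pos: [0.4432, -0.0107, 0.1529]
ee_rot: [0.768, 0.64, -0.001, -0.002]
contact_force: [0.1, 1.1, -1.2]
finger_gap: 0.0006
grip_force: 0.0
```

Call:
{"name": "carry_out", "arguments": {"steps": "255 -0.06 0 0 0; 255 -0.12 0 0 0; 255 -0.18 0 0 0; 255 -0.18 0 0 0"}}

```text
time_s: 15.37
eef_pos: [0.4445, -0.0187, 0.1568]
ee_rot: [0.768, 0.64, 0.001, 0.001]
contact_force: [-0.3, -0.3, 1.2]
finger_gap: 0.0003
grip_force: 0.0
```

```bash
sed -i 's/y0-phi+np/y0-phi-np/' h.py; python3 -c "
from h import *
dr(1.62)"
```

```text
r 0.1159 door angle if touching 1.656 tool-based 1.616
t 15.3667 pos [ 0.4445 -0.0187  0.1568] yang -10.4 units [-0.1  -0.02  0.05] roll 0.03 j6 0.01 F [-0.3 -0.3  1.2]
```

Call:
{"name": "carry_out", "arguments": {"steps": "255 -0.03 0 0 0; 255 -0.07 0 0 -0.05; 255 -0.11 0 0 -0.1; 255 -0.16 0 0 -0.25; 255 -0.23 0 0 -0.48"}}

```text
time_s: 15.78
eef_pos: [0.4419, -0.0271, 0.1556]
ee_rot: [0.752, 0.66, 0.0, -0.0]
contact_force: [-0.4, 2.7, 0.5]
finger_gap: 0.0002
grip_force: 1.0
```

Call:
{"name": "carry_out", "arguments": {"steps": "255 -0.087 -0.01 0 -0.29; 255 -0.174 -0.015 0 -0.57; 255 -0.26 -0.02 0 -0.86; 255 -0.347 -0.025 0 -1.14; 255 -0.434 -0.027 0 -1.43"}}

```text
time_s: 16.2
eef_pos: [0.4383, -0.0443, 0.1555]
ee_rot: [0.7, 0.714, -0.0, -0.0]
contact_force: [-0.3, 3.0, 0.4]
finger_gap: 0.0005
grip_force: 1.1
```

Call:
{"name": "carry_out", "arguments": {"steps": "255 -0.087 -0.01 0 -0.29; 255 -0.174 -0.015 0 -0.57; 255 -0.26 -0.02 0 -0.86; 255 -0.347 -0.025 0 -1.14; 255 -0.434 -0.027 0 -1.43"}}

```text
time_s: 16.62
eef_pos: [0.4374, -0.0617, 0.1555]
ee_rot: [0.644, 0.765, -0.0, -0.0]
contact_force: [-1.1, 1.7, 0.1]
finger_gap: 0.0009
grip_force: 1.1
```

```bash
python3 -c "
from h import *
dr(1.2)"
```

```text
r 0.1156 door angle if touching 1.277 tool-based 1.264
t 16.6167 pos [ 0.4374 -0.0617  0.1555] yang 9.8 units [-0.22 -0.04  0.01] roll -0.61 j6 -0.45 F [-1.1  1.7  0.1]
```

Call:
{"name": "carry_out", "arguments": {"steps": "255 -0.087 -0.01 0 -0.29; 255 -0.174 -0.015 0 -0.57; 255 -0.26 -0.02 0 -0.86; 255 -0.347 -0.025 0 -1.14; 255 -0.434 -0.027 0 -1.43"}}

```text
time_s: 17.03
eef_pos: [0.4392, -0.0789, 0.1555]
ee_rot: [0.585, 0.811, -0.0, -0.001]
contact_force: [-2.3, 1.7, 1.3]
finger_gap: 0.0005
grip_force: 1.2
```

Call:
{"name": "carry_out", "arguments": {"steps": "255 -0.087 -0.01 0 -0.29; 255 -0.174 -0.015 0 -0.57; 255 -0.26 -0.02 0 -0.86; 255 -0.347 -0.025 0 -1.14; 255 -0.434 -0.027 0 -1.43"}}

```text
time_s: 17.45
eef_pos: [0.4435, -0.0957, 0.1554]
ee_rot: [0.523, 0.852, -0.0, -0.001]
contact_force: [-1.3, 2.6, 0.7]
finger_gap: 0.0003
grip_force: 1.2
```

Call:
{"name": "carry_out", "arguments": {"steps": "255 -0.087 -0.01 0 -0.29; 255 -0.174 -0.015 0 -0.57; 255 -0.26 -0.02 0 -0.86; 255 -0.347 -0.025 0 -1.14; 255 -0.434 -0.027 0 -1.43"}}

```text
time_s: 17.87
eef_pos: [0.4504, -0.1117, 0.1554]
ee_rot: [0.458, 0.889, -0.0, -0.001]
contact_force: [-1.3, 2.0, 0.3]
finger_gap: 0.0003
grip_force: 1.2
```

Call:
{"name": "carry_out", "arguments": {"steps": "255 -0.087 -0.01 0 -0.29; 255 -0.174 -0.015 0 -0.57; 255 -0.26 -0.02 0 -0.86; 255 -0.347 -0.025 0 -1.14; 255 -0.434 -0.027 0 -1.43"}}

```text
time_s: 18.28
eef_pos: [0.4595, -0.1265, 0.1553]
ee_rot: [0.39, 0.921, -0.0, -0.001]
contact_force: [-1.7, 1.6, -0.7]
finger_gap: 0.0005
grip_force: 1.4
```

Call:
{"name": "carry_out", "arguments": {"steps": "255 -0.087 -0.01 0 -0.29; 255 -0.174 -0.015 0 -0.57; 255 -0.26 -0.02 0 -0.86; 255 -0.347 -0.025 0 -1.14; 255 -0.434 -0.027 0 -1.43"}}

```text
time_s: 18.7
eef_pos: [0.4707, -0.1397, 0.1553]
ee_rot: [0.32, 0.947, 0.0, -0.001]
contact_force: [-2.7, 2.1, 0.1]
finger_gap: 0.0004
grip_force: 1.5
```

```bash
python3 -c "
from h import *
dr(.4)"
```

```text
r 0.1149 door angle if touching 0.522 tool-based 0.515
t 18.7 pos [ 0.4707 -0.1397  0.1553] yang 52.7 units [-0.35 -0.06  0.01] roll -1.1 j6 -1.33 F [-2.7  2.1  0.1]
```

Call:
{"name": "carry_out", "arguments": {"steps": "255 -0.087 -0.01 0 -0.29; 255 -0.174 -0.015 0 -0.57; 255 -0.26 -0.02 0 -0.86; 255 -0.347 -0.025 0 -1.14; 255 -0.434 -0.03 0 -1.43"}}

```text
time_s: 19.12
eef_pos: [0.4838, -0.1512, 0.1553]
ee_rot: [0.248, 0.969, 0.0, -0.001]
contact_force: [-1.9, 3.1, -0.1]
finger_gap: 0.0003
grip_force: 1.5
```

Call:
{"name": "carry_out", "arguments": {"steps": "255 -0.087 -0.01 0 -0.29; 255 -0.16 -0.015 0 -0.53; 255 -0.23 -0.02 0 -0.76; 255 -0.29 -0.025 0 -0.95; 255 -0.34 -0.03 0 -1.1"}}

```text
time_s: 19.53
eef_pos: [0.4955, -0.1588, 0.1553]
ee_rot: [0.192, 0.981, 0.0, -0.0]
contact_force: [-1.8, 1.2, -1.9]
finger_gap: 0.0007
grip_force: 1.4
```

```bash
python3 -c "
from h import *
dr(.2)"
```

```text
r 0.1147 door angle if touching 0.248 tool-based 0.251
t 19.5333 pos [ 0.4955 -0.1588  0.1553] yang 67.8 units [-0.14 -0.05  0.01] roll -0.49 j6 -1.61 F [-1.8  1.2 -1.9]
```

Call:
{"name": "carry_out", "arguments": {"steps": "255 -0.03 0 0 -0.1; 255 -0.06 0 0 -0.2; 255 -0.09 -0.01 0 -0.3; 255 -0.12 -0.01 0 -0.4; 255 -0.145 -0.015 0 -0.48"}}

```text
time_s: 19.95
eef_pos: [0.501, -0.1616, 0.1555]
ee_rot: [0.168, 0.986, 0.0, -0.0]
contact_force: [-1.6, 1.2, -1.1]
finger_gap: 0.0006
grip_force: 1.3
```

Call:
{"name": "carry_out", "arguments": {"steps": "255 -0.03 0 0 -0.1; 255 -0.06 0 0 -0.2; 255 -0.09 -0.01 0 -0.3; 255 -0.12 -0.01 0 -0.4; 255 -0.145 -0.015 0 -0.48"}}

```text
time_s: 20.37
eef_pos: [0.5064, -0.1641, 0.1556]
ee_rot: [0.143, 0.99, 0.0, 0.0]
contact_force: [-2.0, 1.6, 0.0]
finger_gap: 0.0001
grip_force: 1.3
```

```bash
python3 -c "
from h import *
dr(.1)"
```

```text
r 0.1145 door angle if touching 0.143 tool-based 0.151
t 20.3667 pos [ 0.5064 -0.1641  0.1556] yang 73.5 units [-0.12 -0.05  0.01] roll -0.49 j6 -1.71 F [-2.   1.6  0. ]
```

Call:
{"name": "carry_out", "arguments": {"steps": "255 -0.03 0 0 -0.1; 255 -0.06 -0.01 0 -0.2; 255 -0.09 -0.02 0 -0.3; 255 -0.11 -0.03 0 -0.38; 255 -0.12 -0.03 0 -0.45"}}

```text
time_s: 20.78
eef_pos: [0.5106, -0.1667, 0.1556]
ee_rot: [0.12, 0.993, -0.0, 0.0]
contact_force: [-3.1, 1.0, 0.3]
finger_gap: 0.0004
grip_force: 1.3
```

Call:
{"name": "carry_out", "arguments": {"steps": "255 -0.015 0 0 -0.05; 255 -0.03 0 0 -0.1; 255 -0.045 0 0 -0.15; 255 -0.06 0 0 -0.2; 255 -0.06 0 0 -0.2"}}

```text
time_s: 21.2
eef_pos: [0.5127, -0.1674, 0.1556]
ee_rot: [0.11, 0.994, -0.0, -0.0]
contact_force: [-4.6, -1.7, 1.3]
finger_gap: 0.0003
grip_force: 2.1
```

Call:
{"name": "carry_out", "arguments": {"steps": "255 -0.015 0 0 -0.05; 255 -0.03 0 0 -0.1; 255 -0.045 0 0 -0.15; 255 -0.06 0 0 -0.2; 255 -0.06 0 0 -0.2"}}

```text
time_s: 21.62
eef_pos: [0.5147, -0.1679, 0.1555]
ee_rot: [0.099, 0.995, -0.0, -0.0]
contact_force: [-6.8, -2.4, 1.4]
finger_gap: 0.0007
grip_force: 2.8
```

```bash
python3 -c "
from h import *
dr(.05)"
```

```text
r 0.115 door angle if touching 0.064 tool-based 0.062
t 21.6167 pos [ 0.5147 -0.1679  0.1555] yang 78.6 units [-0.04 -0.03  0.01] roll -0.12 j6 -1.8 F [-6.8 -2.4  1.4]
```

Call:
{"name": "carry_out", "arguments": {"steps": "255 -0.015 0 0 -0.05; 255 -0.03 0 0 -0.1; 255 -0.045 0 0 -0.15; 255 -0.045 0 0 -0.15"}}

```text
time_s: 21.95
eef_pos: [0.5164, -0.1683, 0.1554]
ee_rot: [0.091, 0.996, -0.0, -0.001]
contact_force: [-5.7, -2.7, 0.7]
finger_gap: 0.0002
grip_force: 2.7
```

Call:
{"name": "carry_out", "arguments": {"steps": "255 -0.015 0 0 -0.05; 255 -0.03 0 0 -0.1; 255 -0.03 0 0 -0.1"}}

```text
time_s: 22.2
eef_pos: [0.5175, -0.1685, 0.1554]
ee_rot: [0.086, 0.996, -0.0, -0.001]
contact_force: [-7.0, -3.2, 1.8]
finger_gap: 0.0005
grip_force: 3.0
```

Call:
{"name": "carry_out", "arguments": {"steps": "255 -0.015 0 0 -0.05; 255 -0.03 0 0 -0.1; 255 -0.03 0 0 -0.1"}}

```text
time_s: 22.45
eef_pos: [0.5187, -0.1687, 0.1554]
ee_rot: [0.081, 0.997, -0.0, -0.001]
contact_force: [-7.7, -3.4, 0.8]
finger_gap: 0.0006
grip_force: 3.1
```

Call:
{"name": "carry_out", "arguments": {"steps": "255 -0.015 0 0 -0.05; 255 -0.03 0 0 -0.1; 255 -0.03 0 0 -0.1"}}

```text
time_s: 22.7
eef_pos: [0.5198, -0.1689, 0.1554]
ee_rot: [0.076, 0.997, -0.0, -0.001]
contact_force: [-6.6, -3.8, -0.4]
finger_gap: 0.0006
grip_force: 3.1
```

Call:
{"name": "carry_out", "arguments": {"steps": "255 -0.015 0 0 -0.05; 255 -0.03 0 0 -0.1; 255 -0.03 0 0 -0.1"}}

```text
time_s: 22.95
eef_pos: [0.5209, -0.1691, 0.1553]
ee_rot: [0.071, 0.998, -0.0, -0.001]
contact_force: [-7.2, -4.0, 0.5]
finger_gap: 0.0007
grip_force: 3.2
```

Call:
{"name": "carry_out", "arguments": {"steps": "255 -0.015 -0.01 0 -0.05; 255 -0.03 -0.01 0 -0.1; 255 -0.03 -0.01 0 -0.1"}}

```text
time_s: 23.2
eef_pos: [0.522, -0.1694, 0.1554]
ee_rot: [0.065, 0.998, 0.0, -0.001]
contact_force: [-7.3, -0.9, 1.5]
finger_gap: 0.0006
grip_force: 3.5
```

Call:
{"name": "carry_out", "arguments": {"steps": "255 -0.015 -0.01 0 -0.05; 255 -0.03 -0.01 0 -0.1; 255 -0.03 -0.01 0 -0.1"}}

```text
time_s: 23.45
eef_pos: [0.5237, -0.1699, 0.1554]
ee_rot: [0.06, 0.998, 0.0, -0.0]
contact_force: [-1.7, 0.6, -2.6]
finger_gap: 0.0005
grip_force: 0.8
```

Call:
{"name": "carry_out", "arguments": {"steps": "255 -0.015 -0.01 0 -0.05; 255 -0.03 -0.01 0 -0.1; 255 -0.03 -0.01 0 -0.1"}}

```text
time_s: 23.7
eef_pos: [0.5256, -0.1707, 0.1557]
ee_rot: [0.055, 0.998, -0.0, 0.001]
contact_force: [-0.1, -0.7, -0.6]
finger_gap: 0.0007
grip_force: 0.0
```

```bash
python3 -c "
from h import *
dr(0.)"
```

```text
r 0.1145 door angle if touching -0.035 tool-based -0.026
t 23.7 pos [ 0.5256 -0.1707  0.1557] yang 83.7 units [ 0.1  -0.02  0.02] roll 0.25 j6 -1.88 F [-0.1 -0.7 -0.6]
```

The push rose to about 8 N, then dropped to zero without any spring push-back, so the catch has snapped. I'll back off and check that it holds.

Call:
{"name": "carry_out", "arguments": {"steps": "255 0.1 0 0 0; 255 0.5 0 0 0; 255 1.2 0 0 0; 255 2 0 0 0; 255 2 0 -0.5 0"}}

```text
time_s: 24.12
eef_pos: [0.4369, -0.1585, 0.1721]
ee_rot: [0.055, 0.998, 0.002, -0.006]
contact_force: [0.0, 0.7, -0.7]
finger_gap: 0.0008
grip_force: 0.0
```

Call:
{"name": "carry_out", "arguments": {"steps": "255 0 0 -0.9 0; 255 0 0 -1.8 0; 255 0 0 -2.6 0; 255 0 0 -3 0; 255 0 0 -3 0"}}

```text
time_s: 24.53
eef_pos: [0.4469, -0.1624, 0.2993]
ee_rot: [0.055, 0.998, -0.001, 0.003]
contact_force: [0.8, -0.5, 0.0]
finger_gap: 0.0006
grip_force: 0.0
```

Run:
```python
from h import *
snap('side','side5'); snap('top','top5')
a=cv2.imread('pics/side5.png')[130:310,180:420]; b=cv2.imread('pics/top5.png')[130:250,100:370]
cv2.imwrite('pics/v5.png',np.hstack([cv2.resize(a,(400,300),interpolation=2),cv2.resize(b,(400,300),interpolation=2)]))
p=pts('top5'); z=load('top5'); hsv=cv2.cvtColor(z['im'],cv2.COLOR_RGB2HSV).astype(int); H,S=hsv[...,0],hsv[...,1]
g=(p[...,0]>.4)&(p[...,0]<.65)&(p[...,1]<0)&(p[...,1]>-.3)&(H>65)&(H<95)&(S>90)&(p[...,2]>.18)
q=np.ascontiguousarray(p[g][:,:2],np.float32); print(len(q),cv2.fitLine(q,cv2.DIST_HUBER,0,.01,.01).ravel(), 'start: .131 .991')
o=robot.observe(); print(o['time_s'],o['contact_force'].round(1))
```

```text
40 [ 0.06884997  0.997627    0.5499226  -0.15224232] start: .131 .991
24.6333 [-1.1  1.4 -1.3]
```

View pics/v5.png

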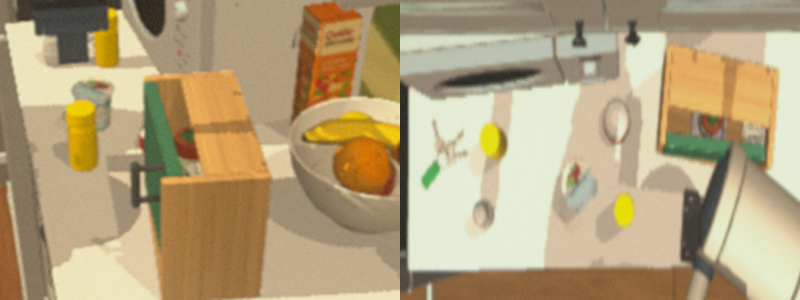

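The door sits shut at about -0.06 rad about 0.8 s after release, so the catch is holding it. The jar's red cap shows upright inside at (710,122), and the salt mill and tub haven't moved.

```bash
python3 -c "
from h import *
print(robot.job_done())"
```

```text
the job is handed in; nothing more can be done
None
```

The green-label jar stands upright in the door rack, the door snapped shut and is held by its catch, and the job was handed in at about 25 s of the 69 s allowed.

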